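# Line up the espresso boards on the pass

## Robot

A 6-joint arm with a two-finger parallel gripper is mounted at the origin on the work surface. World frame = base frame: x ahead of the robot, y to its left, z up, the work surface at z = 0. Lengths are in m, angles in rad, forces in N, time in s.
With the tool pointing down it reaches from about 0.375 to 0.9 m from the base axis. Payload 3.1 kg.
Tool frame: the origin (TCP) lies at the very end of the fingers, on their centre line; the grasp point (between the pads) lies 19 mm behind it; z points along the fingers, y is the line along which they close (so a half turn about z gives the same grasp; the last joint's range is limited). The gripper opens to 85 mm and grips with 20 to 120 N. Pads are 22 mm wide; open, the fingers measure 114 mm over their backs; the gripper's body (76 mm by 85 mm) begins 54 mm behind the grasp point. The pads swing forward as they close: fully open they stand 13 mm farther back than shut.
Start: joints at [-1.355, 0.527, 1.433, -0, 1.181, -0.178], TCP at [0.24, -0.577, 0.231] pointing down, gripper open.
Joint ranges: [-3.08, 3.08], [-0.75, 2.2], [0.22, 2.44], [-1.43, 4.57], [0, 2.65], [-2.85, 2.85]. Speed limits (rad/s): [2.79, 2.79, 3.14, 3.14, 3.14, 3.14].

## Interface

Orientations are given as a unit quaternion [x, y, z, w].
In Python, from station import telemetry, snapshot, ticket gives the robot as it stands.
- The arm moves only by the tool move_arm, never from a script. Its argument "commands" is text: rows parted by semicolons, each of 7 numbers parted by spaces: the shift along the tool's x, y, z in mm, then the turn, a rotation vector about the tool's x, y, z in degrees, then the opening, from -1 (shut) to 1 (fully open). A call has exactly 5 rows; each row is the pose to reach, as a shift and turn from the pose commanded when the call began, along the tool's axes at that moment; what a row does not reach only later rows make up. A row lasts 1/8 s, in which the tool goes at most 62.5 mm and 10.7 degrees, less where a joint would pass 70% of its speed; a pose out of reach is approached as far as the arm can. A call with a gripper value outside its range is refused whole. The fingers move at their own pace and stop on an object; "grip_force" is the grip in N (left out, the last holds). Time passes only in rows, so rows that repeat a pose let the fingers close, or fill a call up. It gives the time, the measured TCP pose, the force, the opening and the grip force at its end, in the units of the state.
- telemetry.sense(): the state, without advancing time (a new reading comes with each control period).
- snapshot(name): name is "scene" or "top" or "wrist"; returns a dict with "image" (480x640x3 uint8, red, green, blue), "fx", "fy", "cx", "cy" (pixels), "pose" (4x4, takes a point from camera to world coordinates). Camera axes: x right, y down, z forward; pixel columns grow to the right and rows downward; lengths in m; the calibration is good to about 2 mm. A picture is of the moment at which its call begins. There is no depth.
- ticket.sign_off(): hands the job in; it is judged then, once.
The state is a dict: "t": time; "q": joint angles; "qd": joint speeds; "tau": joint torques, N m; "tcp_pos": TCP position; "tool_rot": TCP orientation; "force": force on the tool from outside, world axes, zero at the start; "ft_torque": the same for the moment, N m; "finger_gap": opening from 0.0 (shut) to 1.0 (fully open); "gripper_force": force on a finger pad.
Only numpy, scipy, OpenCV 4.12 (cv2) and the standard library are available. Lean on these libraries where they do the work, as an engineer would, in place of code of your own. Each camera call takes 0.05 s, during which the arm holds its last target. There are 200 camera calls.

## Task

Set the coffee pass for service: drop the two split boards (broken corner, red sticker) into the wire reject basket, and nudge all the sound boards into one even row along the steel rail, each lying flat and square with a short end flush against the rail's front face and centred on a brass stud, one board to a stud with no stud skipped between boards. When everything is in its place, press the green call button fully down; leave the cups standing where they are.

Things in the scene. Friction and masses are not known exactly. Their poses are not given: they have to be found in the camera images.
- board1: sound espresso tasting board: a brown wooden slab, 90 x 50 x 14 mm (long side along its x), with an upright pale wooden grip bar across its middle (12 mm thick along x, 40 mm along y, its top 40 mm above the underside), a dark round mark on one side of the bar and a dark square mark on the other. Origin at the centre of its underside; z up. It may be absent (3 to 5 of these five lie about)
- board2: sound espresso tasting board: a brown wooden slab, 90 x 50 x 14 mm (long side along its x), with an upright pale wooden grip bar across its middle (12 mm thick along x, 40 mm along y, its top 40 mm above the underside), a dark round mark on one side of the bar and a dark square mark on the other. Origin at the centre of its underside; z up. It may be absent (3 to 5 of these five lie about)
- board3: sound espresso tasting board: a brown wooden slab, 90 x 50 x 14 mm (long side along its x), with an upright pale wooden grip bar across its middle (12 mm thick along x, 40 mm along y, its top 40 mm above the underside), a dark round mark on one side of the bar and a dark square mark on the other. Origin at the centre of its underside; z up. It may be absent (3 to 5 of these five lie about)
- board4: sound espresso tasting board: a brown wooden slab, 90 x 50 x 14 mm (long side along its x), with an upright pale wooden grip bar across its middle (12 mm thick along x, 40 mm along y, its top 40 mm above the underside), a dark round mark on one side of the bar and a dark square mark on the other. Origin at the centre of its underside; z up. It may be absent (3 to 5 of these five lie about)
- board5: sound espresso tasting board: a brown wooden slab, 90 x 50 x 14 mm (long side along its x), with an upright pale wooden grip bar across its middle (12 mm thick along x, 40 mm along y, its top 40 mm above the underside), a dark round mark on one side of the bar and a dark square mark on the other. Origin at the centre of its underside; z up. It may be absent (3 to 5 of these five lie about)
- split1: split tasting board to throw out: same brown slab 90 x 50 x 14 mm with the same grip bar across its middle (12 mm thick along x, 40 mm along y, top at 40 mm), but with the corner at +x, +y broken off (25 x 24 mm missing), a black crack and a round red sticker. Origin at the centre of the whole slab's underside, long side along x
- split2: split tasting board to throw out: same brown slab 90 x 50 x 14 mm with the same grip bar across its middle (12 mm thick along x, 40 mm along y, top at 40 mm), but with the corner at +x, +y broken off (25 x 24 mm missing), a black crack and a round red sticker. Origin at the centre of the whole slab's underside, long side along x
- rail: fixed straight dark steel rail lying across the counter beyond the boards, 440 mm long, 22 mm wide, 20 mm high, five flat brass studs on its top 84 mm apart. Origin on the counter at the middle of its front face (the face towards the robot); y runs along the rail, x points away from the robot, square to the front face; the third stud lies at y = 0
- place1 (a point): point on the counter where the centre of a board lies when its short end is flush with the rail's front face and it is centred on stud 1 (45 mm in front of the face, y = -168 mm in the rail's frame); axes as the rail's
- place2 (a point): point on the counter where the centre of a board lies when its short end is flush with the rail's front face and it is centred on stud 2 (45 mm in front of the face, y = -84 mm in the rail's frame); axes as the rail's
- place3 (a point): point on the counter where the centre of a board lies when its short end is flush with the rail's front face and it is centred on stud 3 (45 mm in front of the face, y = 0 mm in the rail's frame); axes as the rail's
- place4 (a point): point on the counter where the centre of a board lies when its short end is flush with the rail's front face and it is centred on stud 4 (45 mm in front of the face, y = 84 mm in the rail's frame); axes as the rail's
- place5 (a point): point on the counter where the centre of a board lies when its short end is flush with the rail's front face and it is centred on stud 5 (45 mm in front of the face, y = 168 mm in the rail's frame); axes as the rail's
- basket: fixed reject basket of steel wire, open at the top, outside 210 (x) x 160 (y) x 55 mm high, walls 4 mm, floor 4 mm thick. Origin at the centre of its underside. It stands to the left or right of the boards
- call_top (a point): top centre of the round green order-ready call button (48 mm across, in a steel housing), standing on the counter on the side away from the basket
- call (a joint): travel of the call button: 0 up, 0.007 m fully down (about 5 N); it springs back
- cup1: bystander: white espresso cup, 58 mm across, 52 mm high, standing among the boards. Origin at the centre of its underside, z up
- cup2: bystander: white espresso cup, 58 mm across, 52 mm high, standing among the boards. Origin at the centre of its underside, z up
Mind the look-alikes: they are no part of the job. Of the things shaped like the part that bears call_top, the bare steel one is meant.

How it is judged:
By the outcome, as a careful person would: the job done as asked, in the order asked, and still so for the second after the job is handed in, with the robot touching nothing.
Of board1, board2, board3, board4, board5 only 3 to 5 are there at a start; the rules pass over those that are not, and their reading is None.
At some moment in a run one of board1, board2, board3, board4, board5 may be knocked a few centimetres aside while the robot is not near it.
Once in a run the grip may slacken for a moment while it holds something.
It also fails if it takes over 210 s, if anything falls off the work surface, if the arm or the gripper's body presses on something with over 40 N, if the wrist force passes 120 N, or if a joint passes its speed limit or range.

## Working session

There is one attempt and no reset: what is moved stays moved. The work goes in short steps, Python scripts to look and compute and a tool call to move; the robot and the scene stay as the last step left them, time stands still between calls to the robot, and variables do not carry over. Pictures are saved under pics/ and viewed, at most 14 in all, crops included, and the job is handed in when it is done.

Besides the shell and the picture viewer there is one more tool, called as name(argument=value, ...) on one line, values as JSON. move_arm: Moves the arm, as the interface text tells. Its arguments: {"type":"object","properties":{"commands":{"type":"string"},"grip_force":{"type":"number"}},"required":["commands"]}

```bash
mkdir -p pics; ls; python3 - <<'E'
from station import telemetry, snapshot
import cv2,numpy as np
for n in ("top","scene"):
    s=snapshot(n); cv2.imwrite(f"pics/{n}0.png",s["image"][:,:,::-1]); np.savez(f"pics/{n}0.npz",**s)
    print(n,s["fx"],s["fy"],s["cx"],s["cy"],np.round(s["pose"],4).tolist())
print(telemetry.sense())
E
```

```text
pics
top 617.6457297766832 617.6457297766832 317.54617528904237 221.6341751405456 [[0.0167, -0.9988, 0.0471, 0.484], [-0.9998, -0.0162, 0.0111, -0.0509], [-0.0103, -0.0472, -0.9988, 1.3904], [0.0, 0.0, 0.0, 1.0]]
scene 444.7093018361193 444.7093018361193 319.6015711768875 239.69723534041702 [[0.1681, 0.7807, -0.6019, 1.2023], [0.9858, -0.13, 0.1066, -0.1535], [0.005, -0.6113, -0.7914, 0.8912], [0.0, 0.0, 0.0, 1.0]]
{'t': 0.1, 'q': array([-1.35547210e+00,  5.28359115e-01,  1.43379608e+00, -1.33065599e-06,
        1.18142439e+00, -1.78524267e-01]), 'qd': array([-0.00188705, -0.00263331, -0.00177432,  0.00049381,  0.00049175,
        0.00120392]), 'tau': array([-5.52498847e-06, -4.43303204e+01, -1.78586322e+01, -2.53939797e-04,
        3.91265057e-03, -5.41597231e-06]), 'tcp_pos': array([ 0.23971001, -0.57648782,  0.23043317]), 'tool_rot': array([ 9.80672466e-01,  1.95654104e-01, -1.88938864e-05, -9.93286139e-04]), 'force': array([-0.25685566, -0.31174842, -0.44188599]), 'ft_torque': array([-0.03951603, -0.01550487, -0.0304588 ]), 'gripper_force': 0.0, 'finger_gap': 0.9986555724930334}
```

View pics/top0.png

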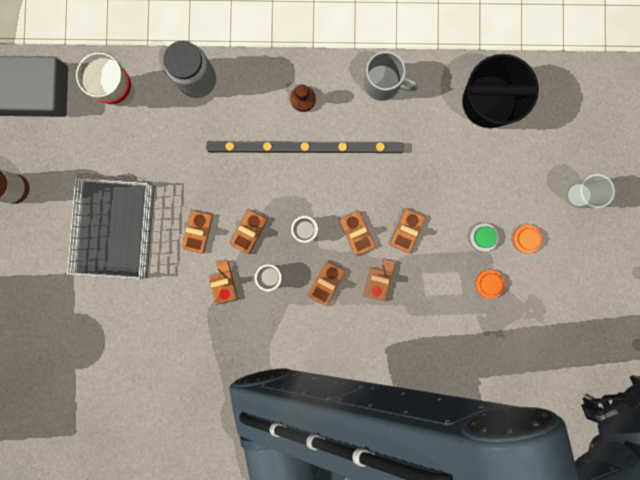

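View pics/scene0.png

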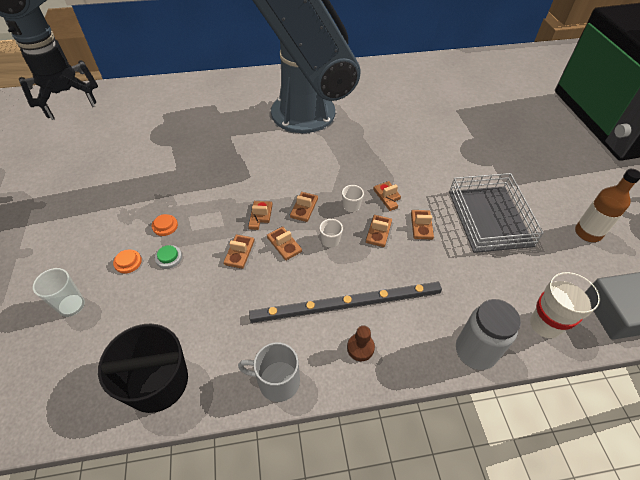

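The top view shows the rail (row 146, studs at columns 229–380) and five sound boards near (198,231), (249,231), (357,232), (408,230) and (326,283). The two splits are at (223,287) and (380,283), and the cups at (305,229) and (268,277). The basket is at (112,228) and the green button in its bare steel housing at (485,237).

```bash
cat > lib.py <<'E'
import cv2,numpy as np
from station import telemetry, snapshot
from scipy.spatial.transform import Rotation as R
def ray(s,uv,z):
    uv=np.atleast_2d(np.asarray(uv,float)); P=np.asarray(s["pose"])
    d=np.c_[(uv[:,0]-s["cx"])/s["fx"],(uv[:,1]-s["cy"])/s["fy"],np.ones(len(uv))]@P[:3,:3].T
    o=P[:3,3]; return (o+d*((z-o[2])/d[:,2])[:,None])[:,:2]
def blobs(m,amin,amax):
    n,l,st,c=cv2.connectedComponentsWithStats(m.astype(np.uint8))
    return [(c[i],l==i,st[i,4]) for i in range(1,n) if amin<st[i,4]<amax]
def axis(p):
    p=p-p.mean(0); w,v=np.linalg.eigh(p.T@p); a=np.degrees(np.arctan2(v[1,1],v[0,1])); return (a+90)%180-90
def pts(m): r,c=np.nonzero(m); return np.c_[c,r].astype(float)
def masks(s):
    h=cv2.cvtColor(s["image"],cv2.COLOR_RGB2HSV).astype(int); return h[...,0],h[...,1],h[...,2]
def boards(s,roi=(190,440,195,312)):
    H,S,V=masks(s); warm=((H<22)|(H>172))&(S>75)
    x0,x1,y0,y1=roi; k=np.zeros_like(warm); k[y0:y1,x0:x1]=1
    out=[]
    for c,m,a in blobs(warm&k,350,1300):
        bar=m&(V>150)&(S<170)&(H>8)
        b=max(blobs(bar,15,400),key=lambda t:t[2],default=None)
        red=(m&(S>190)&((H<4)|(H>174))).sum()
        rect=cv2.minAreaRect(pts(m).astype(np.float32))
        P=ray(s,pts(m),.014); 
        o=dict(px=np.round(c),n=a,red=int(red),slab=P.mean(0),ang=axis(P))
        if b is not None:
            Q=ray(s,pts(b[1]),.038); o.update(bar=Q.mean(0),bang=axis(Q),nb=b[2])
        out.append(o)
    return out
def studs(s):
    H,S,V=masks(s); return sorted([(ray(s,c,.0205)[0],np.round(c,1)) for c,m,a in blobs((H>12)&(H<32)&(S>110)&(V>140)&(np.arange(480)[:,None]<160)&(np.arange(480)[:,None]>130),15,120)],key=lambda t:t[0][1])
def tool():
    t=telemetry.sense(); return t,R.from_quat(t["tool_rot"]).as_matrix()
def rel(x,y,z,ydir=None):
    """shift in tool axes (mm) from now to a world point; turn about tool z that brings tool y on ydir (deg, mod 180)"""
    t,M=tool(); d=M.T@(np.array([x,y,z])-t["tcp_pos"])*1000
    r=[0,0,0]
    if ydir is not None:
        cur=np.degrees(np.arctan2(M[1,1],M[0,1])); r=[0,0,-((ydir-cur+90)%180-90)]
    return np.round(d,1),np.round(r,1)
E
python3 - <<'E'
from lib import *
np.set_printoptions(precision=4,suppress=True)
s=dict(np.load("pics/top0.npz"))
for b in boards(s): print(b)
for q in studs(s): print(q)
H,S,V=masks(s)
g=(H>45)&(H<85)&(S>120)&(V>70)
for c,m,a in blobs(g,50,2000): print("green",c,a,ray(s,c,.03))
print("basket px corners ->floor rays z=.055",ray(s,[[75,179],[153,181],[146,277],[68,274]],.055))
for c in [(305,229),(268,277)]: print("cup",ray(s,c,.05))
im=s["image"][130:330,170:450,::-1]; cv2.imwrite("pics/c1.png",cv2.resize(im,None,fx=2.8,fy=2.8,interpolation=cv2.INTER_CUBIC))
t,M=tool(); print(M)
E
```

```text
{'px': array([248., 231.]), 'n': np.int32(907), 'red': 0, 'slab': array([0.5246, 0.119 ]), 'ang': np.float64(-26.904180578545066), 'bar': array([0.5228, 0.126 ]), 'bang': np.float64(-11.90346568070629), 'nb': np.int32(338)}
{'px': array([407., 230.]), 'n': np.int32(928), 'red': 0, 'slab': array([ 0.5325, -0.2355]), 'ang': np.float64(-22.91874710867046)}
{'px': array([199., 230.]), 'n': np.int32(761), 'red': 0, 'slab': array([0.5258, 0.2285]), 'ang': np.float64(-3.4102555794041223), 'bar': array([0.5164, 0.2283]), 'bang': np.float64(60.633249285538284), 'nb': np.int32(130)}
{'px': array([357., 233.]), 'n': np.int32(940), 'red': 0, 'slab': array([ 0.5254, -0.1237]), 'ang': np.float64(25.929628341719535)}
{'px': array([379., 281.]), 'n': np.int32(828), 'red': 5, 'slab': array([ 0.4195, -0.1746]), 'ang': np.float64(-24.58565762367968), 'bar': array([ 0.4536, -0.1916]), 'bang': np.float64(18.82626459271094), 'nb': np.int32(119)}
{'px': array([223., 284.]), 'n': np.int32(822), 'red': 72, 'slab': array([0.4069, 0.1727]), 'ang': np.float64(5.234025902557846), 'bar': array([0.4068, 0.1812]), 'bang': np.float64(-8.141406812467608), 'nb': np.int32(243)}
{'px': array([326., 283.]), 'n': np.int32(929), 'red': 0, 'slab': array([ 0.4127, -0.057 ]), 'ang': np.float64(-27.911897656152235), 'bar': array([ 0.4095, -0.0501]), 'bang': np.float64(-4.604556385878595), 'nb': np.int32(378)}
(array([ 0.7189, -0.1718]), array([379.8, 146.4]))
(array([ 0.7176, -0.0875]), array([342. , 146.4]))
(array([ 0.7171, -0.0037]), array([304.5, 146.1]))
(array([0.7162, 0.0803]), array([266.9, 145.9]))
(array([0.715 , 0.1645]), array([229.3, 145.9]))
green [485.0207 236.855 ] 338 [[ 0.5206 -0.4042]]
basket px corners ->floor rays z=.055 [[0.6314 0.4943]
 [0.6297 0.3236]
 [0.4211 0.3327]
 [0.4247 0.5022]]
cup [[ 0.5307 -0.0091]]
cup [[0.4254 0.0692]]
[[ 0.9234  0.3837 -0.0004]
 [ 0.3837 -0.9234  0.0019]
 [ 0.0004 -0.002  -1.    ]]
```

View pics/c1.png

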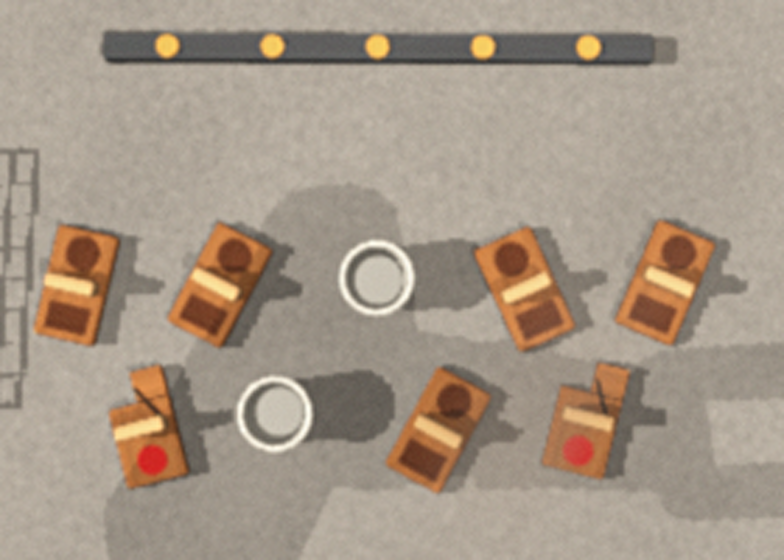

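Crop confirms it: seven boards with clear pale bars, and the splits carry a red sticker and a missing corner. I'll sharpen the bar mask and plan the first grasp, the split at left near the basket.

```bash
python3 - <<'E'
s=open('lib.py').read()
s=s.replace("bar=m&(V>150)&(S<170)&(H>8)","G=s['image'][...,1].astype(int); bar=m&(G>np.percentile(G[m],93)*.5+np.percentile(G[m],50)*.5)")
open('lib.py','w').write(s)
E
python3 - <<'E'
from lib import *
np.set_printoptions(precision=4,suppress=True)
s=dict(np.load("pics/top0.npz"))
for b in boards(s): print(b['px'],b['red'],'slab',b['slab'],'%.1f'%b['ang'],'bar',b['bar'],'%.1f'%b['bang'],b['nb'])
b=[b for b in boards(s) if b['px'][0]<235 and b['px'][1]>260][0]
print(rel(*b['bar'],.15,b['bang']+90))
E
```

```text
[248. 231.] 0 slab [0.5246 0.119 ] -26.9 bar [0.5209 0.1268] -75.4 125
[407. 230.] 0 slab [ 0.5325 -0.2355] -22.9 bar [ 0.5325 -0.2349] 68.5 86
[199. 230.] 0 slab [0.5258 0.2285] -3.4 bar [0.5168 0.2284] 61.0 106
[357. 233.] 0 slab [ 0.5254 -0.1237] 25.9 bar [ 0.5258 -0.1237] -63.7 87
[379. 281.] 5 slab [ 0.4195 -0.1746] -24.6 bar [ 0.4243 -0.1732] 76.5 87
[223. 284.] 72 slab [0.4069 0.1727] 5.2 bar [0.4106 0.1788] -74.2 79
[326. 283.] 0 slab [ 0.4127 -0.057 ] -27.9 bar [ 0.412  -0.0563] 62.8 90
(array([ 447.6, -631.7,   81.8]), array([  0. ,   0. , -83.2]))
```

move_arm(commands="46 -41 4 0 0 0 1; 93 -82 8 0 0 0 1; 139 -122 12 0 0 0 1; 186 -163 16 0 0 0 1; 232 -204 20 0 0 0 1")

```text
t: 0.72
tcp_pos: [0.3763, -0.2978, 0.211]
tool_rot: [0.981, 0.195, 0.0, -0.0]
force: [0.8, -0.2, 0.6]
finger_gap: 0.999
gripper_force: 0.0
```

move_arm(commands="42 -37 4 0 0 0 1; 84 -74 8 0 0 0 1; 106 -132 12 0 0 0 1; 128 -190 16 0 0 0 1; 149 -249 20 0 0 0 0.3")

```text
t: 1.35
tcp_pos: [0.4177, -0.011, 0.1911]
tool_rot: [0.981, 0.195, 0.0, 0.0]
force: [1.4, 0.3, 0.9]
finger_gap: 0.817
gripper_force: 0.0
```

move_arm(commands="16 -45 2 0 0 -10 0.3; 32 -90 4 0 0 -20 0.1; 48 -135 6 0 0 -30 0; 64 -179 8 0 0 -40 0; 64 -179 8 0 0 -50 0")

```text
t: 1.98
tcp_pos: [0.4075, 0.1798, 0.1831]
tool_rot: [0.803, 0.596, -0.0, -0.0]
force: [0.3, -0.2, -0.5]
finger_gap: 0.501
gripper_force: 0.0
```

move_arm(commands="0 0 0 0 0 -10 0; 0 0 0 0 0 -20 0; 0 0 0 0 0 -33 0; 0 0 0 0 0 -33 0; 0 0 0 0 0 -33 0")

```text
t: 2.6
tcp_pos: [0.4081, 0.177, 0.1832]
tool_rot: [0.605, 0.796, -0.0, -0.0]
force: [-0.3, 0.8, 0.2]
finger_gap: 0.5
gripper_force: 0.0
```

```bash
python3 - <<'E'
from lib import *
np.set_printoptions(precision=4,suppress=True)
s=snapshot("wrist"); cv2.imwrite("pics/w1.png",s["image"][:,:,::-1]); np.savez("pics/w1.npz",**s)
t,M=tool(); print(t['t'],t['tcp_pos'],M,t['finger_gap'],t['q'],s['fx'],s['pose'])
print(rel(.4106,.1788,.15,15.8))
E
```

```text
2.65 [0.4081 0.177  0.1832] [[-0.2676  0.9635 -0.0005]
 [ 0.9635  0.2676 -0.0001]
 [ 0.0001 -0.0005 -1.    ]] 0.5001431370585198 [ 0.157   0.3662  1.9214 -0.      0.8546 -0.1139] 379.7912522261322 [[ 0.9633  0.2564  0.079   0.3875]
 [ 0.2683 -0.9205 -0.2841  0.25  ]
 [-0.0001  0.2949 -0.9555  0.3265]
 [ 0.      0.      0.      1.    ]]
(array([ 1.1,  2.9, 33.2]), array([ 0. ,  0. , -0.3]))
```

View pics/w1.png

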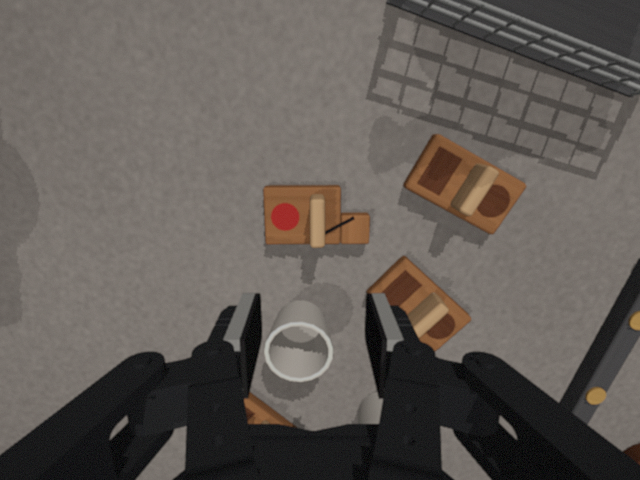

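Wrist view: the split board's bar top is at pixels (317,221) with ends (318,196) and (317,246), nearly across the closing line. The cup at (298,350) is clear of it.

```bash
cat >> lib.py <<'E'
def wbars(s,z=.04):
    """pale bar tops in a wrist picture: centre, long-axis angle, length, width on plane z"""
    H,S,V=masks(s); I=s['image'].astype(int); out=[]
    m=((H>10)&(H<24)&(S>60)&(S<135)&(V>115)).astype(np.uint8); m=cv2.morphologyEx(m,cv2.MORPH_OPEN,np.ones((3,3)))
    for c,k,a in blobs(m,200,4000):
        P=ray(s,pts(k),z); (cx,cy),(w,h),an=cv2.minAreaRect((P*1000).astype(np.float32))
        out.append((np.round(c),a,np.round([cx/1000,cy/1000],4),round(axis(P),1),round(max(w,h)),round(min(w,h))))
    return out
E
python3 - <<'E'
from lib import *
s=dict(np.load("pics/w1.npz"))
print(s['image'][221,310:325].tolist(),s['image'][200,300].tolist(),s['image'][195,475].tolist())
for b in wbars(s): print(b)
print(ray(s,[[318,196],[317,246],[313,221],[322,221]],.04))
E
```

```text
[[130, 103, 74], [154, 127, 94], [167, 139, 102], [175, 146, 109], [182, 152, 116], [181, 150, 113], [178, 147, 110], [179, 150, 113], [178, 148, 111], [176, 145, 108], [176, 146, 110], [173, 143, 106], [170, 140, 105], [157, 127, 94], [135, 106, 78]] [134, 93, 61] [179, 149, 111]
(array([479., 190.]), np.int32(804), array([0.5224, 0.2354]), np.float64(78.1), 40, 13)
(array([317., 220.]), np.int32(823), array([0.4103, 0.1798]), np.float64(-74.1), 43, 12)
(array([430., 316.]), np.int32(698), array([0.5212, 0.1265]), np.float64(73.8), 38, 23)
[[0.40563722 0.19898612]
 [0.41579455 0.16014299]
 [0.40724101 0.17901382]
 [0.41398736 0.18089304]]
```

move_arm(commands="2 3 40 0 0 0 0; 2 3 85 0 0 0 0; 2 3 130 0 0 0 0; 2 3 165 0 0 0 0; 2 3 165 0 0 0 0")

```text
t: 3.28
tcp_pos: [0.409, 0.1794, 0.0163]
tool_rot: [0.605, 0.796, -0.002, -0.002]
force: [0.0, -0.1, 1.0]
finger_gap: 0.498
gripper_force: 0.0
```

move_arm(commands="0 0 0 0 0 0 -1; 0 0 0 0 0 0 -1; 0 0 0 0 0 0 -1; 0 0 0 0 0 0 -1; 0 0 0 0 0 0 -1", grip_force=70)

```text
t: 3.9
tcp_pos: [0.4116, 0.18, 0.0199]
tool_rot: [0.605, 0.796, 0.001, 0.001]
force: [0.3, -0.0, 8.1]
finger_gap: 0.119
gripper_force: 70.1
```

move_arm(commands="0 0 -20 0 0 0 -1; 0 0 -50 0 0 0 -1; 0 0 -90 0 0 0 -1; 0 0 -120 0 0 0 -1; 0 0 -120 0 0 0 -1")

```text
t: 4.53
tcp_pos: [0.4122, 0.1801, 0.1409]
tool_rot: [0.605, 0.796, 0.002, 0.002]
force: [0.5, 0.5, -0.7]
finger_gap: 0.119
gripper_force: 69.0
```

```bash
python3 - <<'E'
from lib import *
t,M=tool(); print(t['tcp_pos'],t['force'],t['finger_gap'],t['gripper_force'],t['tool_rot'])
print(rel(.53,.45,.14,1),rel(.53,.375,.14,1))
E
```

```text
[0.41224513 0.18007674 0.140908  ] [ 0.51122283  0.50201351 -0.69231749] 0.1194042173936281 68.97908449172974 [0.60476845 0.79639403 0.0024789  0.00235147]
(array([228.4, 185.9,   2. ]), array([ 0. ,  0. , 14.6])) (array([156.1, 165.8,   1.9]), array([ 0. ,  0. , 14.6]))
```

move_arm(commands="45 37 0 0 0 3 -1; 91 74 0 0 0 6 -1; 137 112 0 0 0 9 -1; 183 149 0 0 0 12 -1; 228 186 0 0 0 14.6 -1")

```text
t: 5.15
tcp_pos: [0.5284, 0.4506, 0.1367]
tool_rot: [0.702, 0.713, -0.001, -0.0]
force: [1.2, -0.1, -0.5]
finger_gap: 0.123
gripper_force: 68.9
```

move_arm(commands="0 0 0 0 0 0 -1; 0 0 30 0 0 0 -1; 0 0 70 0 0 0 -1; 0 0 105 0 0 0 -1; 0 0 110 0 0 0 -1")

```text
t: 5.78
tcp_pos: [0.5256, 0.4466, 0.0246]
tool_rot: [0.701, 0.713, -0.004, -0.001]
force: [0.0, 0.0, -0.4]
finger_gap: 0.123
gripper_force: 69.0
```

```bash
python3 - <<'E'
from lib import *
t,M=tool(); print(t['t'],t['tcp_pos'],t['force'],t['finger_gap'],t['gripper_force'],M[:,1])
s=snapshot("top"); cv2.imwrite("pics/t2.png",cv2.resize(s["image"][120:330,40:320,::-1],None,fx=2.5,fy=2.5))
E
```

```text
5.775 [0.52560584 0.44658202 0.02456659] [ 0.00124371  0.04568012 -0.36030971] 0.12253704478264368 68.95609259605408 [ 0.99983779  0.0163412  -0.00757375]
```

View pics/t2.png

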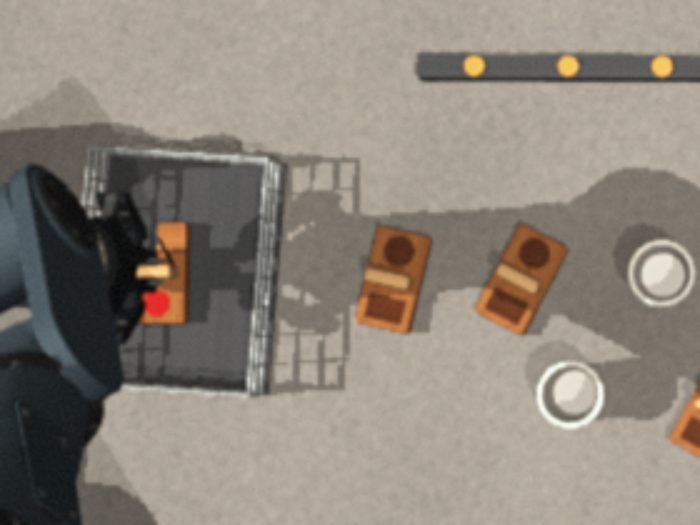

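The split lies inside the basket, at about (165,270) in the crop. I'll release it and go to the second split.

move_arm(commands="0 0 0 0 0 0 0; 0 0 0 0 0 0 0; 0 0 -50 0 0 0 0; 0 0 -110 0 0 0 0; 0 0 -160 0 0 0 0")

```text
t: 6.45
tcp_pos: [0.5294, 0.4497, 0.1925]
tool_rot: [0.701, 0.713, 0.002, 0.001]
force: [0.7, -0.2, -0.5]
finger_gap: 0.496
gripper_force: 0.0
```

move_arm(commands="-60 -11 0 0 0 0 0; -120 -22 0 0 0 0 0; -180 -33 0 0 0 0 0; -240 -44 0 0 0 0 0; -300 -54 0 0 0 0 0")

```text
t: 7.08
tcp_pos: [0.4799, 0.1467, 0.19]
tool_rot: [0.701, 0.713, 0.001, 0.001]
force: [0.7, -0.8, -0.2]
finger_gap: 0.498
gripper_force: 0.0
```

move_arm(commands="-60 -11 0 0 0 3 0; -120 -22 0 0 0 6 0; -180 -33 0 0 0 9 0; -240 -44 0 0 0 12 0; -300 -54 0 0 0 14 0")

```text
t: 7.7
tcp_pos: [0.4308, -0.1548, 0.1899]
tool_rot: [0.783, 0.622, 0.001, 0.002]
force: [1.5, 0.1, -0.0]
finger_gap: 0.499
gripper_force: 0.0
```

move_arm(commands="-20 0 0 0 0 0 0; -20 0 0 0 0 0 0; -20 0 0 0 0 0 0; -20 0 0 0 0 0 0; -20 0 0 0 0 0 0")

```text
t: 8.32
tcp_pos: [0.4264, -0.1709, 0.1884]
tool_rot: [0.782, 0.623, 0.0, -0.0]
force: [-0.5, -0.4, -0.6]
finger_gap: 0.499
gripper_force: 0.0
```

```bash
python3 - <<'E'
from lib import *
s=snapshot("wrist"); t,M=tool(); print(t['t'],t['tcp_pos'],t['q'],M[:,1])
for b in wbars(s): print(b)
b=min(wbars(s),key=lambda b:np.hypot(*(b[2]-[.4243,-.1732]))); print(rel(*b[2],.021,b[3]+90))
E
```

```text
8.375 [ 0.42641119 -0.17105981  0.18837426] [-6.25574380e-01  3.74356017e-01  1.88240819e+00  1.08533422e-04
  8.84881139e-01 -3.99695162e-01] [ 9.74582172e-01 -2.24030330e-01 -1.58642838e-05]
(array([258.,  72.]), np.int32(988), array([ 0.4121, -0.0561]), np.float64(62.2), 41, 12)
(array([429., 131.]), np.int32(894), array([ 0.5246, -0.1219]), np.float64(-63.8), 43, 12)
(array([311., 222.]), np.int32(780), array([ 0.4247, -0.1711]), np.float64(77.0), 43, 12)
(array([456., 264.]), np.int32(764), array([ 0.5326, -0.2314]), np.float64(73.9), 46, 17)
(array([ -0.4,  -1.7, 167.4]), array([0. , 0. , 0.1]))
```

move_arm(commands="0 -2 50 0 0 0 0; 0 -2 100 0 0 0 0; 0 -2 145 0 0 0 0; 0 -2 167 0 0 0 0; 0 -2 167 0 0 0 0")

```text
t: 9.0
tcp_pos: [0.4235, -0.1706, 0.0198]
tool_rot: [0.783, 0.622, -0.001, -0.002]
force: [0.3, -0.2, 0.7]
finger_gap: 0.502
gripper_force: 0.0
```

move_arm(commands="0 0 0 0 0 0 -1; 0 0 0 0 0 0 -1; 0 0 0 0 0 0 -1; 0 0 0 0 0 0 -1; 0 0 0 0 0 0 -1", grip_force=70)

```text
t: 9.62
tcp_pos: [0.425, -0.1719, 0.0225]
tool_rot: [0.783, 0.622, 0.0, 0.001]
force: [0.4, 0.9, 8.0]
finger_gap: 0.129
gripper_force: 45.9
```

move_arm(commands="0 0 -20 0 0 0 -1; 0 0 -50 0 0 0 -1; 0 0 -90 0 0 0 -1; 0 0 -130 0 0 0 -1; 0 0 -130 0 0 0 -1")

```text
t: 10.25
tcp_pos: [0.426, -0.1727, 0.1543]
tool_rot: [0.783, 0.622, 0.001, 0.004]
force: [-0.0, 0.2, -0.4]
finger_gap: 0.118
gripper_force: 73.7
```

move_arm(commands="55 -2 0 0 0 0 -1; 111 -4 0 0 0 0 -1; 166 -6 0 0 0 0 -1; 222 -8 0 0 0 0 -1; 278 -11 0 0 0 0 -1")

```text
t: 10.88
tcp_pos: [0.4758, 0.1035, 0.1504]
tool_rot: [0.783, 0.622, -0.001, -0.0]
force: [-0.0, 0.2, -1.1]
finger_gap: 0.12
gripper_force: 73.7
```

move_arm(commands="55 -2 0 0 0 -3 -1; 111 -4 0 0 0 -6 -1; 166 -6 0 0 0 -9 -1; 222 -8 0 0 0 -12 -1; 278 -11 0 0 0 -14 -1")

```text
t: 11.5
tcp_pos: [0.5276, 0.3765, 0.1497]
tool_rot: [0.701, 0.714, -0.001, -0.0]
force: [0.2, 0.2, -0.7]
finger_gap: 0.118
gripper_force: 73.8
```

```bash
python3 - <<'E'
from lib import *
t,M=tool(); print(t['t'],t['tcp_pos'],t['force'],t['finger_gap'],t['gripper_force'],M[:,1]); print(rel(.528,.375,.028,1))
E
```

```text
11.5 [0.52763878 0.37649787 0.14972999] [ 0.2248753   0.21009391 -0.65653335] 0.1180717398486947 73.76838326454163 [ 0.9998325   0.01819585 -0.00196821]
(array([ -1.4,   0.6, 121.7]), array([0., 0., 0.]))
```

move_arm(commands="0 0 40 0 0 0 -1; 0 0 80 0 0 0 -1; 0 0 110 0 0 0 -1; 0 0 118 0 0 0 -1; 0 0 118 0 0 0 -1")

```text
t: 12.12
tcp_pos: [0.5274, 0.375, 0.0325]
tool_rot: [0.701, 0.713, -0.001, -0.001]
force: [-0.6, 1.6, -1.4]
finger_gap: 0.12
gripper_force: 73.6
```

move_arm(commands="0 0 0 0 0 0 0; 0 0 0 0 0 0 0; 0 0 -50 0 0 0 0; 0 0 -110 0 0 0 0; 0 0 -160 0 0 0 0")

```text
t: 12.75
tcp_pos: [0.5289, 0.3749, 0.1966]
tool_rot: [0.701, 0.713, 0.001, 0.001]
force: [0.6, 0.5, -0.6]
finger_gap: 0.496
gripper_force: 0.0
```

move_arm(commands="-50 -3 0 0 0 4 0; -100 -6 0 0 0 8 0; -145 -8 0 0 0 12 0; -145 -8 0 0 0 12 0; -145 -8 0 0 0 12 0")

```text
t: 13.38
tcp_pos: [0.5232, 0.23, 0.1942]
tool_rot: [0.772, 0.636, 0.001, 0.0]
force: [-0.6, -0.1, -0.4]
finger_gap: 0.496
gripper_force: 0.0
```

```bash
cat >> lib.py <<'E'
def near(x,y):
    s=snapshot("wrist"); t,M=tool(); print(t['t'],np.round(t['tcp_pos'],4),'gap',round(t['finger_gap'],2),'y',np.round(M[:,1],3))
    L=wbars(s); [print(*b) for b in L]
    b=min(L,key=lambda b:np.hypot(*(b[2]-[x,y]))); print('go',rel(*b[2],.023,b[3]+90)); return s
E
python3 - <<'E'
from lib import *
near(.522,.23)
s=snapshot("top"); cv2.imwrite("pics/t3.png",cv2.resize(s["image"][120:330,40:320,::-1],None,fx=2.5,fy=2.5))
for b in boards(s): print(b['px'],b['red'],b['slab'])
E
```

```text
13.425 [0.5231 0.2306 0.1939] gap 0.5 y [ 0.982 -0.191  0.001]
[281.  26.] 846 [0.528  0.3718] -89.0 34 11
[311. 211.] 771 [0.5231 0.2373] 78.1 43 12
[339. 331.] 664 [0.5265 0.126 ] 67.6 50 14
go (array([  6.5,  -1.4, 170.9]), array([0. , 0. , 0.9]))
[248. 231.] 0 [0.5248013  0.11886477]
[407. 230.] 0 [ 0.53238853 -0.23540454]
[199. 230.] 0 [0.52575072 0.2285092 ]
[357. 233.] 0 [ 0.52547532 -0.12394523]
[326. 283.] 0 [ 0.41277831 -0.05707382]
```

View pics/t3.png

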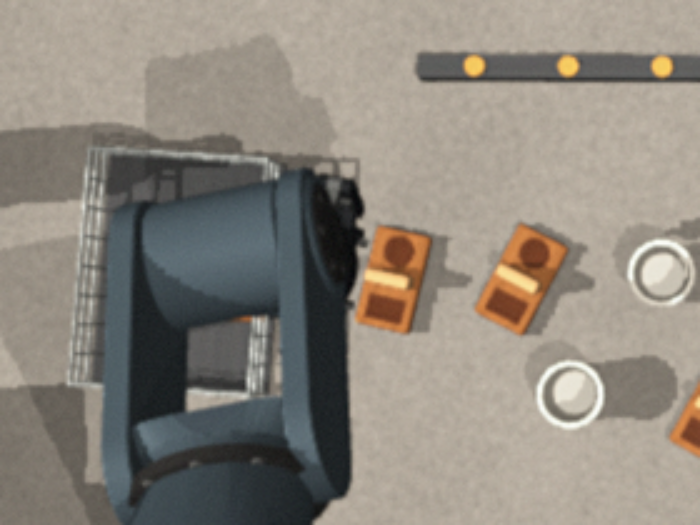

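Basket and boards are undisturbed. Before grasping I'll cross-check this board's bar position between the wrist and top views.

```bash
cat >> lib.py <<'E'
def tbars(s,z=.04,roi=(185,440,150,312)):
    """pale bar tops in a top picture: best pale = high blue and green, still warm"""
    I=s['image'].astype(int); H,S,V=masks(s); x0,x1,y0,y1=roi
    m=(H>12)&(H<26)&(S>55)&(S<150)&(V>130); k=np.zeros_like(m); k[y0:y1,x0:x1]=1
    out=[]
    for c,b,a in blobs(m&k,35,220):
        P=ray(s,pts(b),z); (cx,cy),(w,h),an=cv2.minAreaRect((P*1000).astype(np.float32))
        out.append((np.round(c,1),int(a),np.round(P.mean(0),4),round(axis(P),1),round(max(w,h)),round(min(w,h))))
    return out
E
python3 - <<'E'
from lib import *
s=snapshot("top")
for b in tbars(s): print(*b)
s0=dict(np.load("pics/top0.npz"))
for b in tbars(s0): print(0,*b)
E
```

```text
[246.1 230.7] 118 [0.5252 0.1203] 62.6 42 13
[409.2 230.5] 122 [ 0.5316 -0.2365] 67.1 40 15
[193.9 231. ] 119 [0.5227 0.2348] 78.5 41 16
[358.4 232.3] 118 [ 0.5257 -0.1257] -63.9 44 14
[326.9 284.1] 126 [ 0.4118 -0.0586] 63.7 45 15
0 [246.1 230.6] 119 [0.5255 0.1203] 60.5 43 17
0 [408.6 230.3] 134 [ 0.532  -0.2351] 68.4 43 15
0 [193.7 231. ] 114 [0.5227 0.2351] 80.0 40 18
0 [358.3 232.4] 125 [ 0.5256 -0.1254] -65.4 44 15
0 [218.3 283.9] 128 [0.4081 0.1784] -54.8 55 30
0 [326.4 284. ] 112 [ 0.412  -0.0576] 61.3 41 13
```

move_arm(commands="5 -1 50 0 0 1 0; 5 -1 100 0 0 1 0; 5 -1 145 0 0 1 0; 5 -1 170 0 0 1 0; 5 -1 170 0 0 1 0")

```text
t: 14.15
tcp_pos: [0.5211, 0.2357, 0.0212]
tool_rot: [0.777, 0.63, -0.002, -0.001]
force: [0.0, -0.7, 0.7]
finger_gap: 0.499
gripper_force: 0.0
```

move_arm(commands="0 0 0 0 0 0 -1; 0 0 0 0 0 0 -1; 0 0 0 0 0 0 -1; 0 0 0 0 0 0 -1; 0 0 0 0 0 0 -1", grip_force=70)

```text
t: 14.78
tcp_pos: [0.5239, 0.2357, 0.025]
tool_rot: [0.777, 0.629, 0.002, 0.001]
force: [-0.5, 2.0, 6.9]
finger_gap: 0.119
gripper_force: 71.3
```

move_arm(commands="0 0 -20 0 0 0 -1; 0 0 -50 0 0 0 -1; 0 0 -70 0 0 0 -1; 0 0 -70 0 0 0 -1; 0 0 -70 0 0 0 -1")

```text
t: 15.4
tcp_pos: [0.5221, 0.2349, 0.0928]
tool_rot: [0.777, 0.629, -0.0, -0.0]
force: [-0.8, -0.1, -0.5]
finger_gap: 0.119
gripper_force: 70.3
```

move_arm(commands="-15 43 0 0 0 -4 -1; -30 86 0 0 0 -8 -1; -46 129 0 0 0 -12.5 -1; -46 129 0 0 0 -12.5 -1; -46 129 0 0 0 -12.5 -1")

```text
t: 16.02
tcp_pos: [0.6375, 0.1631, 0.0917]
tool_rot: [0.705, 0.71, -0.001, -0.001]
force: [0.2, 0.4, -0.7]
finger_gap: 0.118
gripper_force: 70.3
```

```bash
cat >> lib.py <<'E'
P={5:(.6590,.1639),4:(.6601,.0797),3:(.6610,-.0043),2:(.6620,-.0881),1:(.6629,-.1724)}
def st():
    t,M=tool(); print(t['t'],np.round(t['tcp_pos'],4),np.round(t['force'],1),'gap',round(t['finger_gap'],3),round(t['gripper_force']),'ydir %.2f'%np.degrees(np.arctan2(M[1,1],M[0,1])))
def toplace(i,back=.012,z=.024): st(); print(rel(P[i][0]-back,P[i][1],z,.66))
E
python3 - <<'E'
from lib import *
toplace(5)
E
```

```text
16.025 [0.6375 0.1631 0.0917] [ 0.2  0.4 -0.7] gap 0.118 70 ydir 0.41
(array([ 0.7,  9.8, 67.6]), array([ 0. ,  0. , -0.3]))
```

move_arm(commands="1 5 30 0 0 -0.3 -1; 1 8 55 0 0 -0.3 -1; 1 8 65 0 0 -0.3 -1; 1 8 67 0 0 -0.3 -1; 1 8 67 0 0 -0.3 -1")

```text
t: 16.65
tcp_pos: [0.6473, 0.1647, 0.027]
tool_rot: [0.702, 0.712, 0.0, 0.0]
force: [-0.3, 0.6, 0.1]
finger_gap: 0.118
gripper_force: 70.3
```

move_arm(commands="0 4 0 0 0 0 -1; 0 8 0 0 0 0 -1; 0 10 0 0 0 0 -1; 0 12 0 0 0 0 -1; 0 12 0 0 0 0 -1")

```text
t: 17.27
tcp_pos: [0.6593, 0.1644, 0.0263]
tool_rot: [0.702, 0.712, 0.0, -0.0]
force: [-0.7, 0.2, -1.4]
finger_gap: 0.117
gripper_force: 70.3
```

```bash
python3 - <<'E'
from lib import *
toplace(5,0)
E
```

```text
17.275 [0.6593 0.1644 0.0263] [-0.7  0.2 -1.4] gap 0.117 70 ydir 0.76
(array([-0.5, -0.3,  2.3]), array([0. , 0. , 0.1]))
```

move_arm(commands="0 0 1 0 0 0 -1; 0 0 2 0 0 0 -1; 0 0 3 0 0 0 -1; 0 0 3 0 0 0 -1; 0 0 3 0 0 0 -1")

```text
t: 17.9
tcp_pos: [0.6592, 0.1644, 0.025]
tool_rot: [0.702, 0.712, 0.0, 0.0]
force: [-2.9, -0.9, 8.5]
finger_gap: 0.115
gripper_force: 71.5
```

move_arm(commands="0 0.5 0 0 0 0 -1; 0 1 0 0 0 0 -1; 0 1.5 0 0 0 0 -1; 0 2 0 0 0 0 -1; 0 2 0 0 0 0 -1")

```text
t: 18.52
tcp_pos: [0.6592, 0.1644, 0.025]
tool_rot: [0.702, 0.712, -0.002, -0.001]
force: [-5.2, -1.3, 10.7]
finger_gap: 0.117
gripper_force: 71.9
```

move_arm(commands="0 0 -1 0 0 0 -1; 0 1 -1 0 0 0 -1; 0 2 -1 0 0 0 -1; 0 2 -1 0 0 0 -1; 0 2 -1 0 0 0 -1")

```text
t: 19.15
tcp_pos: [0.6596, 0.1645, 0.025]
tool_rot: [0.702, 0.712, -0.003, -0.003]
force: [-9.5, -1.8, 10.4]
finger_gap: 0.12
gripper_force: 71.9
```

```bash
python3 - <<'E'
from lib import *
toplace(5,0)
s=snapshot("top"); cv2.imwrite("pics/t4.png",cv2.resize(s["image"][130:250,180:320,::-1],None,fx=5,fy=5,interpolation=cv2.INTER_CUBIC))
for b in tbars(s): print(*b)
E
```

```text
19.15 [0.6596 0.1645 0.025 ] [-9.5 -1.8 10.4] gap 0.12 72 ydir 0.78
(array([-0.6, -0.6,  1.1]), array([0. , 0. , 0.1]))
[246.2 230.8] 117 [0.5251 0.1199] 63.2 42 13
[408.5 230.2] 133 [ 0.5321 -0.2349] 68.4 43 15
[358.1 232.5] 125 [ 0.5253 -0.1249] -65.6 45 15
[328.1 283.9] 138 [ 0.4122 -0.0611] 74.2 48 25
```

View pics/t4.png

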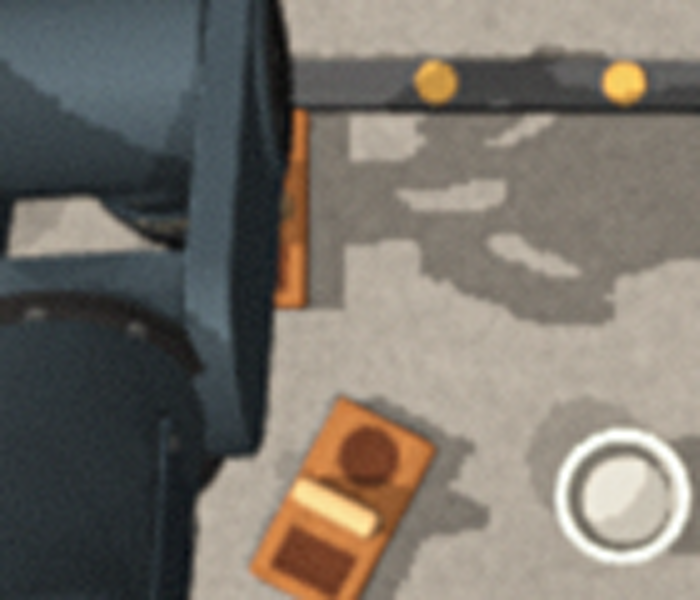

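The board's front end meets the rail (contact about 9 N in x). I'll release it and go over board B.

move_arm(commands="0 0 0 0 0 0 0; 0 0 0 0 0 0 0; 0 0 -50 0 0 0 0; 0 0 -110 0 0 0 0; 0 0 -165 0 0 0 0")

```text
t: 19.82
tcp_pos: [0.6641, 0.1644, 0.1909]
tool_rot: [0.702, 0.712, 0.001, 0.0]
force: [1.2, 0.0, 0.4]
finger_gap: 0.499
gripper_force: 0.0
```

move_arm(commands="-13 -45 0 0 0 9 0; -27 -90 0 0 0 18 0; -41 -135 0 0 0 28 0; -41 -135 0 0 0 28 0; -41 -135 0 0 0 28 0")

```text
t: 20.45
tcp_pos: [0.5306, 0.1217, 0.1898]
tool_rot: [0.854, 0.521, 0.001, 0.001]
force: [1.1, -0.5, -0.5]
finger_gap: 0.5
gripper_force: 0.0
```

```bash
cat >> lib.py <<'E'
def placed(s,i):
    """pose of the board lying before stud i, from top picture: slab outline at z=.014 in rail frame"""
    H,S,V=masks(s); c=np.array([.0,.0]); th=np.radians(.66); M=np.array([[np.cos(th),-np.sin(th)],[np.sin(th),np.cos(th)]])
    w=((H<22)|(H>172))&(S>75)
    for c,m,a in blobs(w,350,1300):
        Q=ray(s,pts(m),.014)
        if np.hypot(*(Q.mean(0)-P[i]))<.04:
            q=(Q-P[i])@M; print('place',i,'n',a,'rail-frame mean mm',np.round(q.mean(0)*1000,1),'ext',np.round([np.percentile(q,1,0)*1000,np.percentile(q,99,0)*1000],1).tolist(),'ang %.1f'%(axis(Q)-.66))
    for b in tbars(s):
        d=(b[2]-P[i])@M*1000
        if np.hypot(*d)<30: print('  bar',np.round(d,1),b[3]-90.66,b[1])
E
python3 - <<'E'
from lib import *
near(.525,.121)
s=snapshot("top"); np.savez("pics/t5.npz",**s); placed(s,5)
for b in tbars(s): print(*b)
E
```

```text
20.5 [0.531  0.1218 0.1897] gap 0.51 y [ 0.889 -0.457  0.003]
[444.  91.] 916 [0.6589 0.1646] -89.0 40 12
[307. 223.] 765 [0.5255 0.1228] 63.1 44 11
[288. 414.] 252 [ 0.4238 -0.0335] 61.0 27 10
go (array([ -1.9,  -5.9, 166.7]), array([ 0. ,  0. , -0.3]))
place 5 n 983 rail-frame mean mm [ 4.6 -0.8] ext [[-44.7, -26.2], [63.6, 23.7]] ang 0.1
  bar [-1.4 -0.6] -179.76 117
[227.9 170.3] 117 [0.6576 0.1633] -89.1 40 13
[358.5 232.2] 117 [ 0.5259 -0.1258] -64.6 41 17
[409.4 230.5] 121 [ 0.5316 -0.2368] 66.1 41 15
[251.7 233.5] 40 [0.5193 0.1078] 35.6 15 13
[326.8 283.9] 125 [ 0.4122 -0.0585] 64.7 41 18
```

move_arm(commands="-3 -6 50 0 0 0 0; -3 -6 100 0 0 0 0; -3 -6 145 0 0 0 0; -3 -6 166 0 0 0 0; -3 -6 166 0 0 0 0")

```text
t: 21.18
tcp_pos: [0.5223, 0.1219, 0.0213]
tool_rot: [0.854, 0.521, -0.001, -0.001]
force: [0.3, 0.8, -0.0]
finger_gap: 0.498
gripper_force: 0.0
```

move_arm(commands="0 0 0 0 0 0 -1; 0 0 0 0 0 0 -1; 0 0 0 0 0 0 -1; 0 0 0 0 0 0 -1; 0 0 0 0 0 0 -1", grip_force=70)

```text
t: 21.8
tcp_pos: [0.5234, 0.1219, 0.0247]
tool_rot: [0.854, 0.521, 0.002, 0.001]
force: [-0.4, -0.1, 5.8]
finger_gap: 0.117
gripper_force: 71.1
```

move_arm(commands="0 0 -20 0 0 0 -1; 0 0 -50 0 0 0 -1; 0 0 -70 0 0 0 -1; 0 0 -70 0 0 0 -1; 0 0 -70 0 0 0 -1")

```text
t: 22.42
tcp_pos: [0.5214, 0.1218, 0.0928]
tool_rot: [0.854, 0.521, -0.001, -0.0]
force: [-0.1, 0.2, -0.6]
finger_gap: 0.114
gripper_force: 70.3
```

move_arm(commands="6 40 0 0 0 -9 -1; 12 80 0 0 0 -18 -1; 19 128 0 0 0 -28 -1; 19 128 0 0 0 -28 -1; 19 128 0 0 0 -28 -1")

```text
t: 23.05
tcp_pos: [0.6426, 0.0802, 0.0915]
tool_rot: [0.703, 0.711, -0.001, -0.002]
force: [-0.0, 0.3, -0.5]
finger_gap: 0.117
gripper_force: 70.3
```

```bash
python3 - <<'E'
from lib import *
toplace(4)
E
```

```text
23.05 [0.6426 0.0802 0.0915] [-0.   0.3 -0.5] gap 0.117 70 ydir 0.69
(array([-0.6,  5.8, 67.5]), array([0., 0., 0.]))
```

move_arm(commands="0 4 30 0 0 0 -1; 0 5 55 0 0 0 -1; 0 5 64 0 0 0 -1; 0 5 67 0 0 0 -1; 0 5 67 0 0 0 -1")

```text
t: 23.68
tcp_pos: [0.6497, 0.0804, 0.0269]
tool_rot: [0.702, 0.712, 0.0, 0.0]
force: [0.3, -0.6, -0.6]
finger_gap: 0.119
gripper_force: 70.3
```

move_arm(commands="0 4 0 0 0 0 -1; 0 8 0 0 0 0 -1; 0 10 0 0 0 0 -1; 0 12 1 0 0 0 -1; 0 12 1 0 0 0 -1")

```text
t: 24.3
tcp_pos: [0.6605, 0.0803, 0.025]
tool_rot: [0.702, 0.712, -0.001, -0.001]
force: [-2.7, 0.0, 0.5]
finger_gap: 0.122
gripper_force: 70.5
```

move_arm(commands="0 1 1 0 0 0 -1; 0 2 1 0 0 0 -1; 0 3 1 0 0 0 -1; 0 4 1 0 0 0 -1; 0 4 1 0 0 0 -1")

```text
t: 24.92
tcp_pos: [0.6605, 0.0804, 0.0248]
tool_rot: [0.702, 0.712, -0.004, -0.004]
force: [-11.5, -0.6, 10.4]
finger_gap: 0.118
gripper_force: 71.9
```

```bash
python3 - <<'E'
from lib import *
toplace(4,0)
E
```

```text
24.925 [0.6605 0.0804 0.0248] [-11.5  -0.6  10.4] gap 0.118 72 ydir 0.78
(array([-0.7, -0.4,  0.8]), array([0. , 0. , 0.1]))
```

move_arm(commands="0 0 0 0 0 0 0; 0 0 0 0 0 0 0; 0 0 -50 0 0 0 0; 0 0 -110 0 0 0 0; 0 0 -165 0 0 0 0")

```text
t: 25.55
tcp_pos: [0.6668, 0.0803, 0.1913]
tool_rot: [0.702, 0.712, 0.001, 0.001]
force: [2.4, 0.5, -0.0]
finger_gap: 0.499
gripper_force: 0.0
```

move_arm(commands="-27 -50 0 0 0 6 0; -54 -100 0 0 0 12 0; -81 -150 0 0 0 18 0; -108 -200 0 0 0 23 0; -135 -250 0 0 0 28 0")

```text
t: 26.18
tcp_pos: [0.4172, -0.0591, 0.1897]
tool_rot: [0.854, 0.52, 0.001, 0.001]
force: [0.3, -0.1, 0.3]
finger_gap: 0.495
gripper_force: 0.0
```

move_arm(commands="0 0 0 0 0 0 0; 0 0 0 0 0 0 0; 0 0 0 0 0 0 0; 0 0 0 0 0 0 0; 0 0 0 0 0 0 0")

```text
t: 26.8
tcp_pos: [0.4179, -0.0576, 0.1892]
tool_rot: [0.853, 0.521, 0.0, 0.0]
force: [-0.2, 0.4, 0.3]
finger_gap: 0.498
gripper_force: 0.0
```

```bash
python3 - <<'E'
from lib import *
near(.412,-.058)
s=snapshot("top"); np.savez("pics/t6.npz",**s); placed(s,5); placed(s,4)
for b in tbars(s): print(*b)
E
```

```text
26.85 [ 0.4178 -0.0577  0.1892] gap 0.5 y [ 0.89  -0.457  0.   ]
[306. 220.] 768 [ 0.413  -0.0539] 62.7 43 11
[466. 229.] 821 [ 0.5236 -0.1188] -65.1 49 12
[520. 332.] 708 [ 0.5335 -0.2277] 76.8 54 17
go (array([  1.1,  -6. , 166.2]), array([0. , 0. , 0.1]))
place 5 n 991 rail-frame mean mm [ 3.9 -1.1] ext [[-44.7, -26.2], [63.6, 23.7]] ang 1.4
  bar [0.  0.8] -9.36 131
place 4 n 955 rail-frame mean mm [ 2.9 -0.5] ext [[-44.5, -25.0], [63.7, 24.4]] ang -0.1
  bar [-1.6 -1.1] -180.56 110
[227.2 169.6] 131 [0.659  0.1647] 81.3 40 31
[266.3 170.5] 110 [0.6585 0.0786] -89.9 40 11
[408.6 230.2] 134 [ 0.5321 -0.2352] 68.1 43 15
[358.1 232.3] 124 [ 0.5257 -0.125 ] -63.6 43 14
```

move_arm(commands="-2 -6 50 0 0 0 0; -2 -6 100 0 0 0 0; -2 -6 145 0 0 0 0; -2 -6 166 0 0 0 0; -2 -6 166 0 0 0 0")

```text
t: 27.52
tcp_pos: [0.4105, -0.0567, 0.022]
tool_rot: [0.854, 0.521, -0.001, -0.001]
force: [0.1, -0.1, 1.0]
finger_gap: 0.503
gripper_force: 0.0
```

move_arm(commands="0 0 0 0 0 0 -1; 0 0 0 0 0 0 -1; 0 0 0 0 0 0 -1; 0 0 0 0 0 0 -1; 0 0 0 0 0 0 -1", grip_force=70)

```text
t: 28.15
tcp_pos: [0.412, -0.0572, 0.0245]
tool_rot: [0.854, 0.521, 0.001, 0.001]
force: [0.5, 0.2, 7.3]
finger_gap: 0.115
gripper_force: 70.1
```

move_arm(commands="0 0 -20 0 0 0 -1; 0 0 -50 0 0 0 -1; 0 0 -80 0 0 0 -1; 0 0 -105 0 0 0 -1; 0 0 -105 0 0 0 -1")

```text
t: 28.78
tcp_pos: [0.4123, -0.0574, 0.1302]
tool_rot: [0.854, 0.521, 0.002, 0.002]
force: [-0.0, -0.4, -0.6]
finger_gap: 0.119
gripper_force: 69.1
```

move_arm(commands="31 37 0 0 0 -6 -1; 62 75 0 0 0 -12 -1; 93 112 0 0 0 -18 -1; 124 150 0 0 0 -23 -1; 154 187 0 0 0 -28 -1")

```text
t: 29.4
tcp_pos: [0.6486, -0.005, 0.1268]
tool_rot: [0.701, 0.713, -0.001, -0.001]
force: [0.1, 0.5, -0.4]
finger_gap: 0.114
gripper_force: 69.0
```

```bash
python3 - <<'E'
from lib import *
snapshot("top")
toplace(3)
E
```

```text
29.45 [ 0.6563 -0.0044  0.1276] [7.4 1.4 1. ] gap 0.119 69 ydir 1.07
(array([  0.3,  -8.4, 103.5]), array([0. , 0. , 0.4]))
```

move_arm(commands="0 0 0 0 0 0 -1; 0 0 0 0 0 0 -1; 0 -2 30 0 0 0 -1; 0 -2 60 0 0 0 -1; 0 -2 60 0 0 0 -1")

```text
t: 30.08
tcp_pos: [0.6422, -0.0056, 0.0659]
tool_rot: [0.703, 0.711, -0.002, -0.003]
force: [-0.6, -0.9, -0.4]
finger_gap: 0.118
gripper_force: 69.1
```

```bash
python3 - <<'E'
from lib import *
toplace(3)
E
```

```text
30.075 [ 0.6422 -0.0056  0.0659] [-0.6 -0.9 -0.4] gap 0.118 69 ydir 0.71
(array([ 1.1,  7.1, 41.8]), array([0., 0., 0.]))
```

move_arm(commands="1 3 20 0 0 0 -1; 1 5 35 0 0 0 -1; 1 5 39 0 0 0 -1; 1 5 41 0 0 0 -1; 1 5 41 0 0 0 -1")

```text
t: 30.7
tcp_pos: [0.6511, -0.0046, 0.0276]
tool_rot: [0.702, 0.712, 0.0, 0.0]
force: [0.5, -0.3, 0.0]
finger_gap: 0.116
gripper_force: 69.1
```

move_arm(commands="0 4 0 0 0 0 -1; 0 8 0 0 0 0 -1; 0 10 0 0 0 0 -1; 0 12 1 0 0 0 -1; 0 12 1 0 0 0 -1")

```text
t: 31.32
tcp_pos: [0.6614, -0.0043, 0.0259]
tool_rot: [0.702, 0.712, -0.001, -0.001]
force: [-4.2, -1.2, 0.7]
finger_gap: 0.115
gripper_force: 69.3
```

move_arm(commands="0 1 1 0 0 0 -1; 0 2 1 0 0 0 -1; 0 3 1 0 0 0 -1; 0 4 1 0 0 0 -1; 0 4 1 0 0 0 -1")

```text
t: 31.95
tcp_pos: [0.6615, -0.0041, 0.0249]
tool_rot: [0.702, 0.712, -0.004, -0.005]
force: [-10.3, -1.7, 6.3]
finger_gap: 0.122
gripper_force: 70.1
```

```bash
python3 - <<'E'
from lib import *
toplace(3,0)
E
```

```text
31.95 [ 0.6615 -0.0041  0.0249] [-10.3  -1.7   6.3] gap 0.122 70 ydir 0.80
(array([-0.2, -0.5,  0.9]), array([0. , 0. , 0.1]))
```

move_arm(commands="0 0 0 0 0 0 0; 0 0 0 0 0 0 0; 0 0 -50 0 0 0 0; 0 0 -110 0 0 0 0; 0 0 -165 0 0 0 0")

```text
t: 32.58
tcp_pos: [0.6683, -0.0045, 0.1926]
tool_rot: [0.702, 0.712, 0.001, 0.001]
force: [0.7, -0.8, -0.1]
finger_gap: 0.499
gripper_force: 0.0
```

move_arm(commands="-30 -35 0 0 0 -6 0; -60 -70 0 0 0 -12 0; -90 -104 0 0 0 -18 0; -119 -138 0 0 0 -25 0; -119 -138 0 0 0 -25 0")

```text
t: 33.2
tcp_pos: [0.5295, -0.127, 0.1908]
tool_rot: [0.533, 0.846, -0.0, 0.001]
force: [0.5, 0.2, -0.4]
finger_gap: 0.503
gripper_force: 0.0
```

move_arm(commands="0 0 0 0 0 0 0; 0 0 0 0 0 0 0; 0 0 0 0 0 0 0; 0 0 0 0 0 0 0; 0 0 0 0 0 0 0")

```text
t: 33.83
tcp_pos: [0.5307, -0.125, 0.1902]
tool_rot: [0.531, 0.847, 0.0, -0.0]
force: [-0.1, -0.0, 0.3]
finger_gap: 0.497
gripper_force: 0.0
```

```bash
python3 - <<'E'
from lib import *
near(.526,-.125)
s=snapshot("top"); np.savez("pics/t7.npz",**s); [placed(s,i) for i in (5,4,3)]
for b in tbars(s): print(*b)
E
```

```text
33.875 [ 0.5306 -0.125   0.1902] gap 0.5 y [ 0.9    0.435 -0.   ]
[607.  43.] 957 [0.6596 0.0799] 89.4 38 12
[542. 145.] 783 [0.6598 0.0027] 88.6 38 12
[308. 214.] 788 [ 0.5249 -0.1214] -65.0 42 12
[271. 320.] 401 [ 0.5366 -0.2217] 88.5 34 15
go (array([  5.7,  -3.5, 167.2]), array([0. , 0. , 0.8]))
place 5 n 998 rail-frame mean mm [ 4.1 -1.2] ext [[-44.7, -26.2], [63.6, 23.7]] ang 1.3
  bar [-0.8  3.1] -6.859999999999999 132
place 4 n 988 rail-frame mean mm [ 3.9 -0.5] ext [[-44.4, -25.0], [63.7, 24.4]] ang -0.1
  bar [0.3 1.3] -17.459999999999994 123
place 3 n 994 rail-frame mean mm [2.6 5.7] ext [[-46.3, -19.2], [64.1, 30.4]] ang -3.2
  bar [-1.5  5.9] -0.7599999999999909 107
[226.2 170. ] 132 [0.6582 0.167 ] 83.8 57 39
[265.2 169.6] 123 [0.6604 0.081 ] 73.2 56 28
[301.3 170.6] 107 [0.6594 0.0016] 89.9 37 13
```

Board at place 3 sits 5.7 mm off centre towards stud 4; I'll correct it after the remaining boards.

move_arm(commands="4 -3.5 50 0 0 0.8 0; 4 -3.5 100 0 0 0.8 0; 4 -3.5 145 0 0 0.8 0; 4 -3.5 167 0 0 0.8 0; 4 -3.5 167 0 0 0.8 0")

```text
t: 34.55
tcp_pos: [0.5245, -0.1227, 0.0217]
tool_rot: [0.538, 0.843, -0.0, -0.002]
force: [0.6, -0.2, 0.7]
finger_gap: 0.5
gripper_force: 0.0
```

move_arm(commands="0 0 0 0 0 0 -1; 0 0 0 0 0 0 -1; 0 0 0 0 0 0 -1; 0 0 0 0 0 0 -1; 0 0 0 0 0 0 -1", grip_force=90)

```text
t: 35.17
tcp_pos: [0.5267, -0.1236, 0.0249]
tool_rot: [0.538, 0.843, 0.0, 0.002]
force: [-0.1, -0.3, 7.0]
finger_gap: 0.112
gripper_force: 89.6
```

move_arm(commands="0 0 -20 0 0 0 -1; 0 0 -50 0 0 0 -1; 0 0 -70 0 0 0 -1; 0 0 -70 0 0 0 -1; 0 0 -70 0 0 0 -1")

```text
t: 35.8
tcp_pos: [0.5252, -0.1229, 0.093]
tool_rot: [0.538, 0.843, -0.0, -0.0]
force: [-0.0, -0.2, -1.1]
finger_gap: 0.109
gripper_force: 88.8
```

move_arm(commands="-5 32 0 0 0 6 -1; -10 64 0 0 0 12 -1; -16 96 0 0 0 18 -1; -21 127 0 0 0 24.4 -1; -21 127 0 0 0 24.4 -1")

```text
t: 36.42
tcp_pos: [0.651, -0.0879, 0.0918]
tool_rot: [0.703, 0.711, 0.0, 0.0]
force: [-0.7, 0.2, -0.4]
finger_gap: 0.113
gripper_force: 88.8
```

```bash
python3 - <<'E'
from lib import *
toplace(2)
E
```

```text
36.425 [ 0.651  -0.0879  0.0918] [-0.7  0.2 -0.4] gap 0.113 89 ydir 0.67
(array([-0.2, -1. , 67.8]), array([0., 0., 0.]))
```

move_arm(commands="0 -1 30 0 0 0 -1; 0 -1 55 0 0 0 -1; 0 -1 64 0 0 0 -1; 0 -1 67 0 0 0 -1; 0 -1 67 0 0 0 -1")

```text
t: 37.05
tcp_pos: [0.6488, -0.0888, 0.0268]
tool_rot: [0.704, 0.711, 0.0, 0.0]
force: [0.3, -0.1, -0.2]
finger_gap: 0.11
gripper_force: 88.8
```

move_arm(commands="0 4 0 0 0 0 -1; 0 8 0 0 0 0 -1; 0 10 0 0 0 0 -1; 0 12 1 0 0 0 -1; 0 12 1 0 0 0 -1")

```text
t: 37.67
tcp_pos: [0.6607, -0.0884, 0.0252]
tool_rot: [0.704, 0.711, -0.0, -0.0]
force: [-0.3, 0.6, -0.4]
finger_gap: 0.115
gripper_force: 88.8
```

move_arm(commands="0 1 1 0 0 0 -1; 0 2 1 0 0 0 -1; 0 3 1 0 0 0 -1; 0 4 1 0 0 0 -1; 0 4 1 0 0 0 -1")

```text
t: 38.3
tcp_pos: [0.6622, -0.0883, 0.025]
tool_rot: [0.703, 0.711, -0.002, -0.002]
force: [-5.9, -0.2, 7.0]
finger_gap: 0.111
gripper_force: 90.0
```

```bash
python3 - <<'E'
from lib import *
toplace(2,0)
E
```

```text
38.3 [ 0.6622 -0.0883  0.025 ] [-5.9 -0.2  7. ] gap 0.111 90 ydir 0.60
(array([ 0.2, -0.2,  1. ]), array([ 0. ,  0. , -0.1]))
```

move_arm(commands="0 0 0 0 0 0 0; 0 0 0 0 0 0 0; 0 0 -50 0 0 0 0; 0 0 -110 0 0 0 0; 0 0 -165 0 0 0 0")

```text
t: 38.92
tcp_pos: [0.6651, -0.0884, 0.191]
tool_rot: [0.704, 0.711, 0.0, 0.0]
force: [1.0, -0.3, 0.3]
finger_gap: 0.496
gripper_force: 0.0
```

move_arm(commands="-36 -33 0 0 0 6 0; -73 -66 0 0 0 12 0; -110 -99 0 0 0 18 0; -146 -132 0 0 0 23 0; -146 -132 0 0 0 23 0")

```text
t: 39.55
tcp_pos: [0.5324, -0.2382, 0.1893]
tool_rot: [0.832, 0.554, -0.0, 0.0]
force: [0.4, 0.9, 0.6]
finger_gap: 0.501
gripper_force: 0.0
```

move_arm(commands="0 0 0 0 0 0 0; 0 0 0 0 0 0 0; 0 0 0 0 0 0 0; 0 0 0 0 0 0 0; 0 0 0 0 0 0 0")

```text
t: 40.17
tcp_pos: [0.5342, -0.2354, 0.1893]
tool_rot: [0.831, 0.556, -0.0, -0.0]
force: [-0.3, 0.3, 0.5]
finger_gap: 0.5
gripper_force: 0.0
```

```bash
python3 - <<'E'
from lib import *
near(.532,-.235)
s=snapshot("top"); [placed(s,i) for i in (5,4,3,2)]
for b in tbars(s): print(*b)
E
```

```text
40.225 [ 0.5342 -0.2355  0.1893] gap 0.5 y [ 0.924 -0.381  0.   ]
[311. 219.] 766 [ 0.5329 -0.2331] 67.7 43 11
go (array([  1.7,  -2.1, 166.3]), array([ 0. ,  0. , -0.1]))
place 5 n 993 rail-frame mean mm [ 3.8 -1.2] ext [[-44.7, -26.2], [63.6, 23.7]] ang 1.3
  bar [1.  1.8] -20.36 141
place 4 n 958 rail-frame mean mm [ 3.3 -0.7] ext [[-44.4, -25.1], [63.7, 24.4]] ang -0.3
  bar [-1.7 -0.4] -179.86 108
place 3 n 1000 rail-frame mean mm [3.  5.5] ext [[-46.3, -19.2], [64.1, 30.2]] ang -3.4
  bar [-1.8  5.3] -2.5600000000000023 111
place 2 n 1012 rail-frame mean mm [ 3.1 -0.4] ext [[-45.9, -25.1], [62.1, 24.3]] ang 0.3
  bar [-1.1  0.1] -179.45999999999998 109
[226.8 169.2] 141 [0.66   0.1657] 70.3 51 40
[266.  170.5] 108 [0.6584 0.0793] -89.2 40 11
[301.6 170.7] 111 [0.6591 0.001 ] 88.1 37 13
[342.1 170.5] 109 [ 0.6609 -0.088 ] -88.8 40 11
```

move_arm(commands="0 -2 50 0 0 0 0; 0 -2 100 0 0 0 0; 0 -2 145 0 0 0 0; 0 -2 166 0 0 0 0; 0 -2 166 0 0 0 0")

```text
t: 40.9
tcp_pos: [0.5311, -0.2343, 0.0216]
tool_rot: [0.831, 0.556, -0.001, -0.002]
force: [-0.1, 0.4, -0.4]
finger_gap: 0.502
gripper_force: 0.0
```

move_arm(commands="0 0 0 0 0 0 -1; 0 0 0 0 0 0 -1; 0 0 0 0 0 0 -1; 0 0 0 0 0 0 -1; 0 0 0 0 0 0 -1", grip_force=90)

```text
t: 41.52
tcp_pos: [0.5333, -0.2357, 0.0251]
tool_rot: [0.831, 0.556, 0.001, 0.002]
force: [-0.3, 0.2, 6.6]
finger_gap: 0.111
gripper_force: 90.0
```

move_arm(commands="0 0 -20 0 0 0 -1; 0 0 -50 0 0 0 -1; 0 0 -70 0 0 0 -1; 0 0 -70 0 0 0 -1; 0 0 -70 0 0 0 -1")

```text
t: 42.15
tcp_pos: [0.5317, -0.2346, 0.0929]
tool_rot: [0.831, 0.556, -0.0, -0.0]
force: [0.5, -0.3, -0.9]
finger_gap: 0.109
gripper_force: 89.2
```

move_arm(commands="26 21 0 0 0 -6 -1; 52 43 0 0 0 -12 -1; 78 64 0 0 0 -18 -1; 103 85 0 0 0 -23 -1; 103 85 0 0 0 -23 -1")

```text
t: 42.78
tcp_pos: [0.6513, -0.1706, 0.0917]
tool_rot: [0.703, 0.711, 0.0, -0.0]
force: [-0.4, 0.6, -1.1]
finger_gap: 0.113
gripper_force: 89.2
```

```bash
python3 - <<'E'
from lib import *
toplace(1)
E
```

```text
42.775 [ 0.6513 -0.1706  0.0917] [-0.4  0.6 -1.1] gap 0.113 89 ydir 0.70
(array([-1.8, -0.4, 67.7]), array([0., 0., 0.]))
```

move_arm(commands="-1 -1 30 0 0 0 -1; -1 -1 55 0 0 0 -1; -1 -1 64 0 0 0 -1; -1 -1 67 0 0 0 -1; -1 -1 67 0 0 0 -1")

```text
t: 43.4
tcp_pos: [0.6493, -0.1736, 0.0268]
tool_rot: [0.704, 0.71, 0.0, 0.0]
force: [-0.3, 0.0, -0.2]
finger_gap: 0.109
gripper_force: 89.2
```

move_arm(commands="0 4 0 0 0 0 -1; 0 8 0 0 0 0 -1; 0 10 0 0 0 0 -1; 0 12 1 0 0 0 -1; 0 12 1 0 0 0 -1")

```text
t: 44.02
tcp_pos: [0.6612, -0.173, 0.0252]
tool_rot: [0.704, 0.711, -0.0, -0.0]
force: [0.2, 0.0, 0.2]
finger_gap: 0.107
gripper_force: 89.2
```

move_arm(commands="0 1 1 0 0 0 -1; 0 2 1 0 0 0 -1; 0 3 1 0 0 0 -1; 0 4 1 0 0 0 -1; 0 4 1 0 0 0 -1")

```text
t: 44.65
tcp_pos: [0.6631, -0.173, 0.0251]
tool_rot: [0.703, 0.711, -0.001, -0.002]
force: [-5.3, -0.4, 6.9]
finger_gap: 0.112
gripper_force: 90.2
```

```bash
python3 - <<'E'
from lib import *
toplace(1,0)
E
```

```text
44.65 [ 0.6631 -0.173   0.0251] [-5.3 -0.4  6.9] gap 0.112 90 ydir 0.59
(array([ 0.6, -0.2,  1.1]), array([ 0. ,  0. , -0.1]))
```

move_arm(commands="0 0 0 0 0 0 0; 0 0 0 0 0 0 0; 0 0 -50 0 0 0 0; 0 0 -110 0 0 0 0; 0 0 -165 0 0 0 0")

```text
t: 45.28
tcp_pos: [0.6655, -0.173, 0.191]
tool_rot: [0.704, 0.711, 0.0, 0.0]
force: [0.7, -0.4, -0.3]
finger_gap: 0.499
gripper_force: 0.0
```

move_arm(commands="50 -3 0 0 0 0 0; 100 -5 0 0 0 0 0; 150 -5 0 0 0 0 0; 174 -5 0 0 0 0 0; 174 -5 0 0 0 0 0")

```text
t: 45.9
tcp_pos: [0.6585, 0.0023, 0.1892]
tool_rot: [0.703, 0.712, -0.0, 0.0]
force: [-0.3, -0.6, 0.5]
finger_gap: 0.501
gripper_force: 0.0
```

move_arm(commands="0 0 0 0 0 0 0; 0 0 0 0 0 0 0; 0 0 0 0 0 0 0; 0 0 0 0 0 0 0; 0 0 0 0 0 0 0")

```text
t: 46.52
tcp_pos: [0.6584, 0.0006, 0.1893]
tool_rot: [0.704, 0.71, -0.0, -0.0]
force: [0.6, 0.6, -0.0]
finger_gap: 0.498
gripper_force: 0.0
```

```bash
python3 - <<'E'
from lib import *
s=near(.66,.0015); cv2.imwrite("pics/w8.png",s["image"][:,:,::-1])
s=snapshot("top"); [placed(s,i) for i in (5,4,3,2,1)]
E
```

```text
46.575 [0.6584 0.0007 0.1893] gap 0.5 y [1.   0.01 0.  ]
[316.   8.] 321 [0.659  0.1497] 3.5 12 11
[316. 116.] 955 [0.6599 0.0801] -89.8 39 13
[315. 216.] 819 [0.6603 0.0043] 89.0 43 13
[383. 225.] 216 [ 0.7145 -0.0017] 11.5 16 12
[316. 315.] 752 [ 0.6614 -0.0828] -89.1 50 12
[316. 394.] 661 [ 0.6625 -0.1642] -89.3 55 13
go (array([  3.5,   2. , 166.3]), array([0. , 0. , 1.5]))
place 5 n 792 rail-frame mean mm [9.7 3.8] ext [[-44.7, -21.2], [63.6, 23.7]] ang -7.1
  bar [0.5 3. ] -21.959999999999994 131
place 4 n 745 rail-frame mean mm [-2.8 -1.4] ext [[-42.1, -25.1], [38.9, 24.4]] ang 3.3
  bar [-1.6 -1. ] -0.7599999999999909 111
place 2 n 970 rail-frame mean mm [ 2.1 -0.4] ext [[-45.9, -25.1], [64.3, 24.3]] ang 0.3
  bar [-1.1  0.1] -179.45999999999998 109
place 1 n 979 rail-frame mean mm [ 2.6 -1. ] ext [[-45.5, -25.7], [63.0, 23.5]] ang 0.3
  bar [-1.5 -0.4] -178.86 125
```

View pics/w8.png

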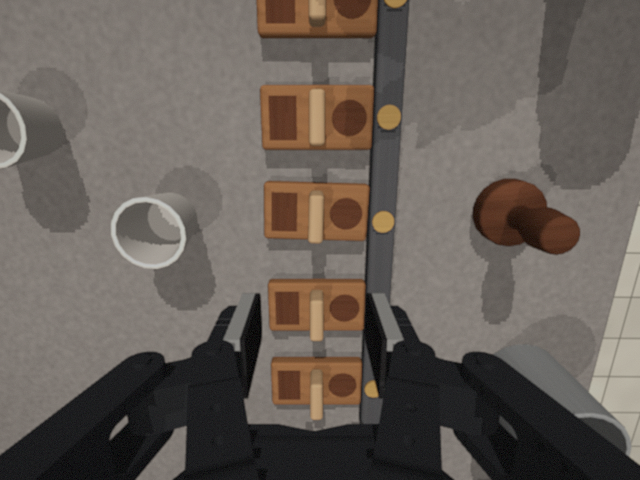

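Wrist view: the place 3 board (316,212) is about 6 mm off its stud (383,222) and slightly skewed. The other four line up with theirs. I'll regrasp, back off, shift and push again.

move_arm(commands="1 2 50 0 0 0 0; 1 2 100 0 0 0 0; 1 2 145 0 0 0 0; 1 2 166 0 0 1 0; 1 2 166 0 0 1 0")

```text
t: 47.25
tcp_pos: [0.6596, 0.0021, 0.0221]
tool_rot: [0.71, 0.704, -0.001, -0.001]
force: [-1.0, -0.7, 0.2]
finger_gap: 0.502
gripper_force: 0.0
```

move_arm(commands="0 0 0 0 0 0 -1; 0 0 0 0 0 0 -1; 0 0 0 0 0 0 -1; 0 0 0 0 0 0 -1; 0 0 0 0 0 0 -1", grip_force=90)

```text
t: 47.88
tcp_pos: [0.6609, 0.0014, 0.0259]
tool_rot: [0.71, 0.705, 0.0, 0.001]
force: [-2.7, -1.3, 6.8]
finger_gap: 0.113
gripper_force: 90.7
```

move_arm(commands="0 -3 0 0 0 0 -1; 0 -6 -2 0 0 0 -1; -3 -6 -3 0 0 -1 -1; -5.5 -6 -3 0 0 -1 -1; -5.5 -6 -3 0 0 -1 -1")

```text
t: 48.5
tcp_pos: [0.6541, -0.0038, 0.026]
tool_rot: [0.704, 0.71, -0.0, -0.0]
force: [0.1, -0.1, -0.5]
finger_gap: 0.108
gripper_force: 89.8
```

```bash
python3 - <<'E'
from lib import *
toplace(3,0)
E
```

```text
48.5 [ 0.6541 -0.0038  0.026 ] [ 0.1 -0.1 -0.5] gap 0.108 90 ydir 0.54
(array([-0.6,  6.9,  2. ]), array([ 0. ,  0. , -0.1]))
```

move_arm(commands="-0.4 3 0 0 0 -0.1 -1; -0.4 6 1 0 0 -0.1 -1; -0.4 8 2 0 0 -0.1 -1; -0.4 10 2 0 0 -0.1 -1; -0.4 10 2 0 0 -0.1 -1")

```text
t: 49.12
tcp_pos: [0.6613, -0.0037, 0.0258]
tool_rot: [0.703, 0.711, -0.002, -0.003]
force: [-9.6, -1.1, 12.3]
finger_gap: 0.109
gripper_force: 91.6
```

move_arm(commands="0 0 0 0 0 0 0; 0 0 0 0 0 0 0; 0 0 -50 0 0 0 0; 0 0 -110 0 0 0 0; 0 0 -165 0 0 0 0")

```text
t: 49.75
tcp_pos: [0.665, -0.0039, 0.1909]
tool_rot: [0.703, 0.711, 0.0, 0.0]
force: [0.8, -0.3, -0.6]
finger_gap: 0.496
gripper_force: 0.0
```

move_arm(commands="-50 -20 0 0 0 0 0; -100 -40 0 0 0 0 0; -150 -60 0 0 0 0 0; -200 -80 0 0 0 0 0; -250 -100 0 0 0 0 -1")

```text
t: 50.38
tcp_pos: [0.5671, -0.2567, 0.1892]
tool_rot: [0.703, 0.711, 0.0, 0.001]
force: [-0.2, -0.7, 0.7]
finger_gap: 0.296
gripper_force: 0.0
```

```bash
python3 - <<'E'
from lib import *
st()
s=snapshot("top"); [placed(s,i) for i in (5,4,3,2,1)]
cv2.imwrite("pics/t9.png",cv2.resize(s["image"][125:315,60:510,::-1],(800,338),interpolation=cv2.INTER_CUBIC))
print(rel(.5206,-.4042,.08,-40))
E
```

```text
50.375 [ 0.5671 -0.2567  0.1892] [-0.2 -0.7  0.7] gap 0.296 0 ydir 0.67
place 5 n 990 rail-frame mean mm [ 3.9 -1.1] ext [[-44.7, -26.2], [63.6, 23.7]] ang 1.3
  bar [1.3 1.8] -23.560000000000002 135
place 4 n 975 rail-frame mean mm [ 3.1 -0.6] ext [[-44.4, -25.1], [63.7, 24.4]] ang -0.3
  bar [-1.4 -0.2] -180.56 109
place 3 n 1005 rail-frame mean mm [3.3 0.6] ext [[-46.2, -23.9], [64.1, 25.6]] ang -0.0
  bar [-1.2  0.9] -179.36 106
place 2 n 1011 rail-frame mean mm [ 3.2 -0.4] ext [[-45.9, -25.1], [62.1, 24.3]] ang 0.3
  bar [-1.1  0. ] -179.36 108
place 1 n 1013 rail-frame mean mm [ 3.6 -1. ] ext [[-45.5, -25.7], [62.5, 23.5]] ang 0.3
  bar [-0.8 -0.8] -179.95999999999998 114
(array([-139.3,  -45.4,  110.1]), array([ 0. ,  0. , 40.4]))
```

View pics/t9.png

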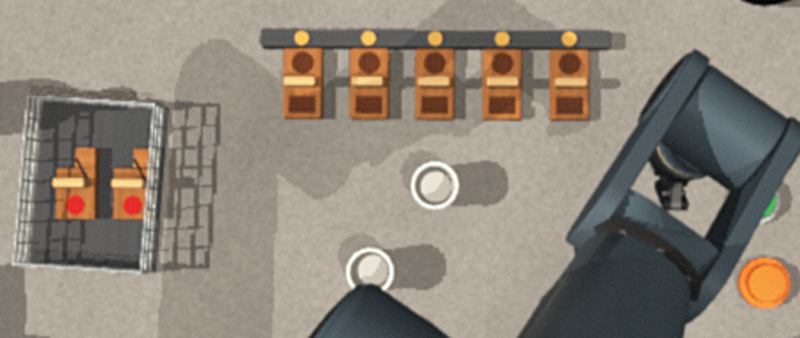

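All five boards sit square within about 1 mm of their studs, both splits are in the basket, and the cups are untouched. Next is the green button.

move_arm(commands="-50 -16 20 0 0 0 -1; -100 -32 40 0 0 0 -1; -139 -45 60 0 0 0 -1; -139 -45 80 0 0 0 -1; -139 -45 80 0 0 0 -1")

```text
t: 51.05
tcp_pos: [0.5228, -0.394, 0.1072]
tool_rot: [0.703, 0.711, 0.0, -0.002]
force: [-0.0, 0.1, -0.6]
finger_gap: 0.003
gripper_force: 0.0
```

```bash
python3 - <<'E'
from lib import *
st()
def g(s):
    H,S,V=masks(s); return max([(a,c) for c,m,a in blobs((H>45)&(H<85)&(S>120)&(V>70),30,3000)],key=lambda t:t[0])
a=dict(np.load("pics/top0.npz")); b=dict(np.load("pics/scene0.npz"))
ca,cb=g(a),g(b); print(ca,cb)
# height where the two rays come closest
L=[(np.hypot(*(ray(a,ca[1],z)-ray(b,cb[1],z))[0]),z) for z in np.arange(0,.08,.001)]; e,z=min(L); print(e,z,ray(a,ca[1],z),ray(b,cb[1],z))
p=(ray(a,ca[1],z)+ray(b,cb[1],z))[0]/2; print(rel(*p,z+.01))
E
```

```text
51.05 [ 0.5228 -0.394   0.1072] [-0.   0.1 -0.6] gap 0.003 0 ydir 0.60
(np.int32(338), array([485.02071006, 236.85502959])) (np.int32(276), array([166.9673913 , 253.95652174]))
0.0005521265172558481 0.019 [[ 0.52092078 -0.40706206]] [[ 0.5212501 -0.4066189]]
(array([-13. ,  -1.7,  78.1]), array([0, 0, 0]))
```

move_arm(commands="-6 -1 20 0 0 0 -1; -13 -2 45 0 0 0 -1; -13 -2 65 0 0 0 -1; -13 -2 75 0 0 0 -1; -13 -2 75 0 0 0 -1")

```text
t: 51.68
tcp_pos: [0.5219, -0.4067, 0.0335]
tool_rot: [0.703, 0.711, 0.0, -0.001]
force: [-0.5, 0.4, -0.5]
finger_gap: 0.002
gripper_force: 0.0
```

move_arm(commands="0 0 3 0 0 0 -1; 0 0 6 0 0 0 -1; 0 0 9 0 0 0 -1; 0 0 12 0 0 0 -1; 0 0 12 0 0 0 -1")

```text
t: 52.3
tcp_pos: [0.5221, -0.4076, 0.0224]
tool_rot: [0.703, 0.711, 0.0, 0.0]
force: [0.3, 0.0, 1.9]
finger_gap: -0.0
gripper_force: 0.8
```

```bash
python3 - <<'E'
from lib import *
st()
E
```

```text
52.3 [ 0.5221 -0.4076  0.0224] [0.3 0.  1.9] gap -0.0 1 ydir 0.66
```

Contact at about z = 0.024. I'll press through the 7 mm travel until the force climbs past the spring.

move_arm(commands="0 0 2 0 0 0 -1; 0 0 4 0 0 0 -1; 0 0 6 0 0 0 -1; 0 0 8 0 0 0 -1; 0 0 8 0 0 0 -1")

```text
t: 52.92
tcp_pos: [0.5221, -0.4077, 0.016]
tool_rot: [0.703, 0.711, -0.0, 0.0]
force: [-2.1, 1.6, 11.2]
finger_gap: -0.001
gripper_force: 5.8
```

move_arm(commands="0 0 1 0 0 0 -1; 0 0 2 0 0 0 -1; 0 0 3 0 0 0 -1; 0 0 3 0 0 0 -1; 0 0 3 0 0 0 -1")

```text
t: 53.55
tcp_pos: [0.5222, -0.4077, 0.0158]
tool_rot: [0.703, 0.711, -0.0, 0.001]
force: [-4.5, 4.6, 24.7]
finger_gap: 0.001
gripper_force: 12.5
```

Bottomed out: force is 25 N against the 5 N spring and z has stopped. I'll retract and do a last check.

move_arm(commands="0 0 -20 0 0 0 -1; 0 0 -60 0 0 0 -1; 0 0 -110 0 0 0 -1; 0 0 -130 0 0 0 -1; 0 0 -130 0 0 0 -1")

```text
t: 54.18
tcp_pos: [0.5229, -0.4084, 0.1431]
tool_rot: [0.703, 0.711, -0.0, 0.002]
force: [0.3, -1.2, -0.5]
finger_gap: 0.007
gripper_force: 0.0
```

```bash
python3 - <<'E'
from lib import *
st()
s=snapshot("top"); [placed(s,i) for i in (5,4,3,2,1)]
cv2.imwrite("pics/t10.png",s["image"][100:330,40:560,::-1])
E
```

```text
54.175 [ 0.5229 -0.4084  0.1431] [ 0.3 -1.2 -0.5] gap 0.007 0 ydir 0.66
place 5 n 1004 rail-frame mean mm [ 3.9 -1.1] ext [[-44.7, -26.2], [63.6, 23.7]] ang 1.3
  bar [-1.4 -0.1] -180.06 111
place 4 n 972 rail-frame mean mm [ 2.9 -0.5] ext [[-44.4, -25.0], [63.7, 24.4]] ang -0.1
  bar [1.4 2.6] -26.060000000000002 125
place 3 n 970 rail-frame mean mm [2.5 0.7] ext [[-46.2, -23.9], [64.1, 25.6]] ang 0.2
  bar [-1.4  0.4] -180.16 108
place 2 n 970 rail-frame mean mm [ 2.1 -0.5] ext [[-45.9, -25.1], [64.3, 24.3]] ang 0.3
  bar [-1.1  0.2] -180.06 111
place 1 n 994 rail-frame mean mm [ 2.6 -1. ] ext [[-45.5, -25.7], [64.7, 23.5]] ang 0.3
  bar [-0.9 -0.6] -179.06 115
```

View pics/t10.png

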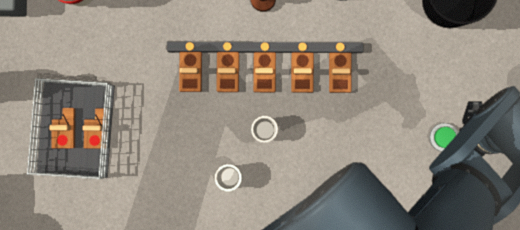

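The row is even, both splits are in the basket, the cups are standing, and the arm is clear of everything, so I'm handing in.

```bash
python3 -c "
from station import ticket
print(ticket.sign_off())"
```

```text
the job is handed in; nothing more can be done
None
```

The job is handed in: both split boards are in the basket, all five sound boards stand flush at the rail within about 1 mm of their studs, the cups were not moved, and the green button was pressed to its stop last; sign-off returned no verdict.

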